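Hang a two-tier chain: bracket on the rail, tray clipped into its eye

ROBOT

A 6-joint arm with a two-finger parallel gripper is mounted at the origin on the work surface; the furniture and walls round the work are solid. World frame = base frame: x ahead of the robot, y to its left, z up, the work surface at z = 0. Lengths are in m, angles in rad, forces in N, time in s.
With the tool pointing down it reaches from about 0.25 to 0.8 m from the base axis. Payload 8.5 kg.
Tool frame: the origin (TCP) lies midway between the tips of the shut fingers; the grasp point (between the pads) lies 19 mm behind it; z points along the fingers, y is the line along which they close (so a half turn about z gives the same grasp; the last joint's range is limited). The gripper opens to 85 mm and grips with 20 to 120 N. Pads are 22 mm wide; open, the fingers measure 114 mm over their backs; the gripper's body (76 mm by 85 mm) begins 54 mm behind the grasp point. The pads swing forward as they close: fully open they stand 13 mm farther back than shut.
Start: joints at [-1.128, 0.238, -0.013, 1.319, 0, 1.571], TCP at [0.225, -0.474, 0.231] pointing down, gripper open.
Joint ranges: [-2.66, 2.66], [-1.03, 1.9], [-1.14, 1.46], [-1.82, 2.27], [-1.45, 1.34], [-3.14, 3.14]. Speed limits (rad/s): [2.22, 2.22, 2.79, 3.14, 3.14, 3.14].

INTERFACE

Orientations are given as a unit quaternion [x, y, z, w].
In Python, from cell import get_obs, get_image, sign_off gives the robot as it stands.
- The arm moves only by the tool play_rows, never from a script. Its argument "commands" is a list of rows, each a list of 3 entries, a list of its own where there are three numbers: the gripper command: -1 is shut, 1 is fully open, values between are in proportion, then the shift along the tool's x, y, z in mm, then the turn about the tool's z in degrees. In form: [[claw, [x, y, z], yaw], ...]. A call has 1 to 20 rows; each row shifts and turns the commanded pose from where the row before left it, along the tool's axes as they then stand; what a row does not reach is not made up. A row lasts 1/12 s, in which the tool goes at most 41.7 mm and 7.16 degrees, less where a joint would pass 70% of its speed; a pose out of reach is approached as far as the arm can. A call with a gripper value outside its range is refused whole. The fingers move at their own pace and stop on an object; the grip force is fixed at half the most. Time passes only in rows, so rows that do not move let the fingers close. It gives the time, the measured TCP pose, the force, the opening and the grip force at its end, in the units of the state.
- get_obs(): the state, without advancing time (a new reading comes with each control period).
- get_image(name): name is "side" or "top" or "wrist"; returns a dict with "pixels" (400x640x3 uint8, red, green, blue), "fov_y" (degrees; the focal length in pixels is half the picture's height over the tangent of half this angle, whatever the lens; pixels are square), "cx", "cy" (the principal point, pixels), "R" (3x3) and "t" (3): a world point X has camera coordinates R X + t; the wrist camera has in their place "T_tool_cam" (4x4, takes a point from camera to tool coordinates, whose origin is the TCP and whose axes are the flange's). Camera axes: x right, y down, z forward; pixel columns grow to the right and rows downward; lengths in m; the calibration is good to about 2 mm. A picture is of the moment at which its call begins: read the wrist's pose just before it. There is no depth.
- sign_off(): hands the job in; it is judged then, once.
The state is a dict: "time": time; "joints": joint angles; "qd": joint speeds; "tau": joint torques, N m; "position": TCP position; "eef_rot": TCP orientation; "force": force on the tool from outside, world axes, zero at the start; "moment": the same for the moment, N m; "grip_width": opening from 0.0 (shut) to 1.0 (fully open); "gripper_force": force on a finger pad.
Only numpy, scipy, OpenCV 4.12 (cv2) and the standard library are available. Lean on these libraries where they do the work, as an engineer would, in place of code of your own. Each camera call takes 0.05 s, during which the arm holds its last target. There are 200 camera calls.

TASK

Hang the green bracket by its hook over the top rail of the stand, between the two black collars, and let go of it. Then hang the red tray from the bracket's lower eye: lower the tray's hook over the eye's steel front bar and press it down gently (about 10 N does it, never over 20 N) until the brass spring catch snaps in behind it and the hook is fully home, without ramming it, and let it hang freely. Leave everything else where it stands.

Things in the scene. Friction and masses are not known exactly. Their poses are not given: they have to be found in the camera images.
- stand: Fixed stand: board 120 x 220 x 14 mm, steel top rail along its y, 12 mm thick, axis 249 mm up, on posts at y = -95 and 95 that end at the rail. Black collars (19 mm) on the rail, inner faces at y = -30 and 30. A 10 mm rest bar runs below, axis 155 mm up, 4 mm to -x of the rail. Origin on the worktop under mid-rail; z up; front faces -x.
- rail (a point): Middle of the top rail's axis, axes as the stand's (y along the rail). Hung, the rail lies in the bracket's throat with the strap in front (-x side), tongue behind, web on the rail, strap foot leaning on the rest bar; bracket and stand axes parallel within a few degrees.
- hanger: Loose green L-shaped bracket, 0.3 kg, upright on the worktop. Origin mid-underside of its strap, z up. Strap 6 mm thick (x -3 to 3), 44 wide, 127 tall. Two side arms (10 mm round, y = -24 and 24, axis z = 16) run from its foot to x = -110, joined there by the eye's steel front bar, on two feet. Above the hook a black rubber grip tab 10 mm thick (x), 44 wide (y), z 127 to 176.
- hanger_hook (a point): Middle of the bracket's hook throat, at (13, 0, 121) mm in the bracket, level with the underside of the web. The hook bends from the strap to +x; throat 20 mm wide (x 3 to 23), 44 wide in y; the tongue, 4 mm thick, goes down at x = 23 to 27 and ends at z = 96.
- eye (a point): Centre of the eye's front bar on the bracket (10 mm round, along y, 38 mm clear between the side arms), at (-110, 0, 16) mm in the bracket; axes as the bracket's. It stays about level once hung (the arms may dip by about 5 mm).
- keeper (a joint): Brass spring catch in the eye, m: 0 out, up to 0.008 pushed to +x. Out, its nose stands 2.5 mm behind the bar, 10 mm below the bar's axis, under a sloping lead-in (30 deg from vertical). The hook's bead pushes it to about 0.0055, then it snaps back to 0.0005 to 0.003 on the tongue. Spring 4.8 N + 0.4 N/mm: the hook needs about 5 to 9 N down, more than its weight.
- tray: Loose red tray 90 x 90 x 22 mm, 0.33 kg with hook, on the worktop. Origin mid-underside, z up. A steel hook stem rises from a socket 12 x 40 x 46 mm at x = -8. Above the hook's web is a black rubber grip tab 10 mm thick (x -3 to 7), 40 wide (y), z 106 to 170, or up to 24 mm higher (see hook_low). Hung, its x axis points along the bracket's x.
- hook_low (a point): Point (1.5, 0, 100) mm fixed in the tray: mid-throat under the hook's web if the stem is fully in. The stem is clamped (holds 60 N) but drawn out by an unmeasured 0 to 24 mm, other each time: tab and hook lie that much higher, so feel for contact. Shank x -10 to -6; throat x -6 to 9; tongue x 9 to 13, 30 mm wide, ends in an 8 mm round bead (axis x 13, 22.5 mm below the web).
- mug: Bystander: white mug with thin red lines, 82 x 118 x 94 mm, loose; origin under its centre. Leave it alone.
- tea_canister: Bystander: light blue and green lidded canister, 108 mm across, 135 mm tall, loose; origin under its centre. Leave it alone.
There are look-alikes about, which are no part of the job. Of the things shaped like the tray, the red one is meant.

How it is judged:
By the outcome, as a careful person would: the job done as asked, in the order asked, and still so for the second after the job is handed in, with the robot touching nothing.
It also fails if it takes over 72 s, if anything falls off the work surface, if the arm or the gripper's body presses on something with over 40 N, if the wrist force passes 120 N, or if a joint passes its speed limit or range.

## Working session

There is one attempt and no reset: what is moved stays moved. The work goes in short steps, Python scripts to look and compute and a tool call to move; the robot and the scene stay as the last step left them, time stands still between calls to the robot, and variables do not carry over. Pictures are saved under pics/ and viewed, at most 10 in all, crops included, and the job is handed in when it is done.

Besides the shell and the picture viewer there is one more tool, called as a command line: name --argument value ..., lists and objects as JSON in quotes. play_rows: Moves the arm, as the interface text tells. Its arguments: {"type":"object","properties":{"commands":{"type":"array"}},"required":["commands"]}

```bash
mkdir -p pics
cat > h.py <<'E'
import numpy as np,cv2
from cell import get_obs,get_image,sign_off
from scipy.spatial.transform import Rotation as Ro
def cam(n):
    o=get_obs(); d=get_image(n); f=200/np.tan(np.radians(d['fov_y'])/2)
    if n=='wrist':
        T=np.eye(4);T[:3,:3]=Ro.from_quat(o['eef_rot']).as_matrix();T[:3,3]=o['position']
        W=T@np.array(d['T_tool_cam']);R=W[:3,:3].T;t=-R@W[:3,3]
    else: R=np.array(d['R']);t=np.array(d['t'])
    return dict(im=np.array(d['pixels']),f=f,cx=d['cx'],cy=d['cy'],R=R,t=t)
def proj(c,X):
    p=np.atleast_2d(X)@c['R'].T+c['t'];return np.c_[c['cx']+c['f']*p[:,0]/p[:,2],c['cy']+c['f']*p[:,1]/p[:,2]]
def atz(c,uv,z):
    uv=np.atleast_2d(uv).astype(float);d=np.c_[(uv[:,0]-c['cx'])/c['f'],(uv[:,1]-c['cy'])/c['f'],np.ones(len(uv))]@c['R']
    C=-c['R'].T@c['t'];return C+d*((z-C[2])/d[:,2])[:,None]
def tri(c1,u1,c2,u2):
    A=[];b=[]
    for c,u in((c1,u1),(c2,u2)):
        for k,(q,cc) in enumerate(zip(u,(c['cx'],c['cy']))):
            a=(q-cc)/c['f'];A.append(c['R'][k]-a*c['R'][2]);b.append(a*c['t'][2]-c['t'][k])
    return np.linalg.lstsq(np.array(A),np.array(b),rcond=None)[0]
def save(c,n): cv2.imwrite('pics/'+n+'.png',c['im'][:,:,::-1])
E
python3 - <<'E'
from h import *
import pickle
D={}
for n in('side','top'):
    c=cam(n);D[n]=c;C=-c['R'].T@c['t'];print(n,C.round(3),c['R'].round(2).tolist(),c['f'],c['cx'],c['cy']);save(c,n)
pickle.dump(D,open('d0.pkl','wb'))
print(get_obs())
E
```

```text
side [ 0.41  -1.289  1.315] [[1.0, -0.04, 0.02], [-0.01, -0.67, -0.74], [0.04, 0.74, -0.67]] 490.4467484513332 315.5167452450807 200.16108141740773
top [-0.531  0.305  1.491] [[-0.28, -0.96, 0.0], [-0.75, 0.22, -0.62], [0.6, -0.18, -0.78]] 498.69766839371414 313.1177151661536 199.91672673492914
{'time': 0.1, 'joints': array([-1.12805076e+00,  2.38723208e-01, -1.41620614e-02,  1.31921017e+00,
       -4.94576183e-05,  1.57078156e+00]), 'qd': array([-3.40373611e-04, -1.17321515e-03,  6.67781591e-05, -1.84332430e-03,
        6.24330001e-04, -1.27831383e-03]), 'tau': array([ 2.86910772e-04, -5.39721859e+01,  3.46996701e+01,  1.34645155e-02,
       -9.48885855e-06, -1.52382188e-05]), 'position': array([ 0.22474734, -0.47404697,  0.23074372]), 'eef_rot': array([ 9.75595117e-01,  2.19576287e-01, -1.66743576e-04, -6.28278338e-04]), 'force': array([-0.12920008,  0.11434758, -0.20977769]), 'moment': array([-0.06002817,  0.03702824,  0.08069462]), 'gripper_force': 0.0, 'grip_width': 0.9988289032121366}
```

View pics/side.png

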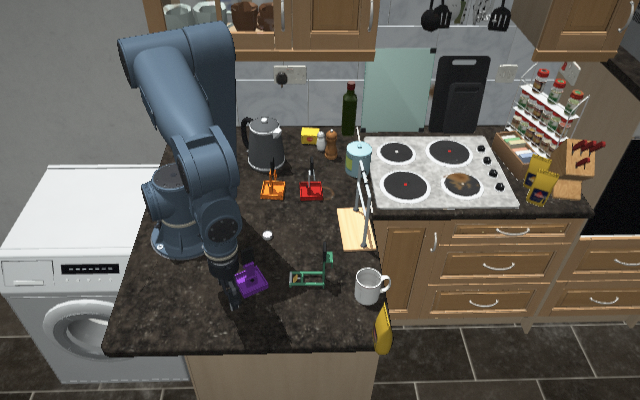

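View pics/top.png

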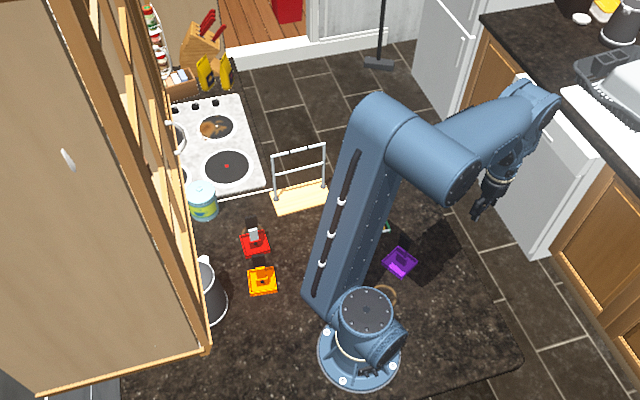

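Side view: red tray at (312,190), orange look-alike (272,188), purple look-alike (250,280), green bracket (308,275), stand (358,215), mug (370,287), canister (358,158). In the top view, red is at (255,240), orange (262,280), purple (400,262), and the arm hides the bracket. My choice is red for the tray and green for the bracket. I'll check it in one close crop.

Run:
```python
from h import *
import pickle
D=pickle.load(open('d0.pkl','rb'))
s=D['side']['im'];t=D['top']['im']
r=lambda a,w,h:cv2.resize(a,(w,h),interpolation=cv2.INTER_CUBIC)
A=r(s[240:300,270:350],400,300) # x5
B=r(s[150:210,255:335],400,300) 
C=r(s[120:255,320:400],266,450)[:300*0+450]
E_=r(s[120:260,320:400],171,300)
F=r(t[135:255,225:340],288,300)
out=np.zeros((600,800,3),np.uint8);out[:300,:400]=A;out[:300,400:]=B;out[300:,:171]=E_;out[300:,180:468]=F
c={'im':out};save(c,'crop1')
print('bracket',atz(D['side'],[[290,283],[325,283],[330,262]],0.0).round(3).tolist())
print('red',atz(D['side'],[[312,198]],0.0),atz(D['top'],[[255,243]],0.02))
print('orange',atz(D['side'],[[272,195]],0.0)); 
print('mug',atz(D['side'],[[368,302]],0.0));
```

```text
bracket [[0.385, -0.24, 0.0], [0.503, -0.243, 0.0], [0.526, -0.15, 0.0]]
red [[0.47265363 0.19058047 0.        ]] [[0.45941461 0.22095215 0.02      ]]
orange [[0.31093255 0.21159785 0.        ]]
mug [[ 0.63991813 -0.32428359  0.        ]]
```

View pics/crop1.png

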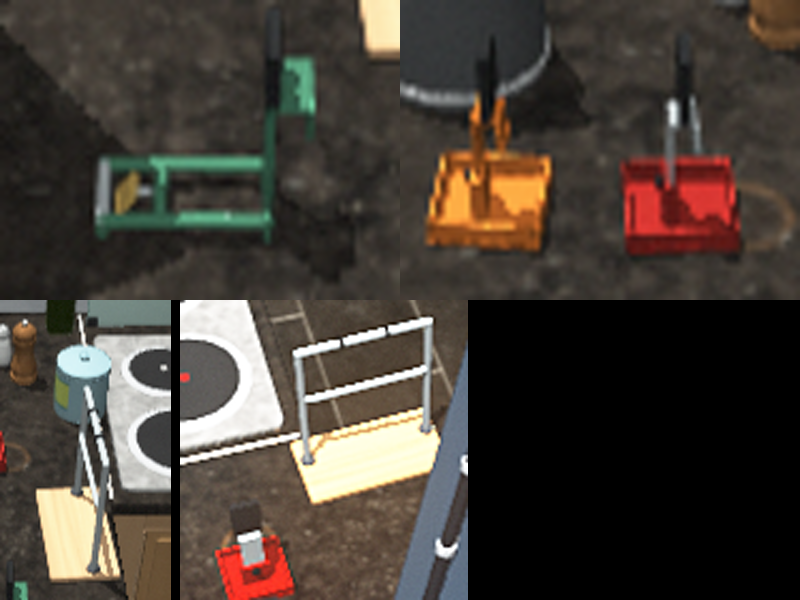

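Crop: the green bracket stands with its eye toward -x and its hook toward +x. The red tray has a steel hook and black tab, and its stem is at the -x side of the hook. Both collars show at top-view pixels (290,152) and (308,147). The choice is confirmed.

```bash
cat >> h.py <<'E'
from scipy.optimize import least_squares
def P(p,L):
    c,s=np.cos(p[2]),np.sin(p[2]);L=np.atleast_2d(L).astype(float)
    return np.c_[p[0]+c*L[:,0]-s*L[:,1],p[1]+s*L[:,0]+c*L[:,1],L[:,2]+(p[3] if len(p)>3 else 0)]
def fit(obs,p0):
    f=lambda p:np.concatenate([(proj(c,P(p,np.array(L)/1000))-np.array(uv)).ravel() for c,L,uv in obs])
    r=least_squares(f,p0,loss='soft_l1');print(r.x.round(4),np.degrees(r.x[2]).round(2),'\n',f(r.x).reshape(-1,2).round(1).tolist());return r.x
E
python3 - <<'E'
from h import *
import pickle
D=pickle.load(open('d0.pkl','rb'));s,t=D['side'],D['top']
L=[[0,95,249],[0,-95,249],[0,-95,14],[0,95,14]]
fit([(s,L,[[361.2,161.2],[369,197],[363.5,245.2],[356,208.9]]),(t,L+[[0,35,249],[0,-35,249]],[[271.7,155],[324.8,143.8],[323.2,186.1],[276.1,199],[289.7,151.8],[307.7,147]])],[.6,0,0])
fit([(s,[[-110,24,16],[-110,-24,16],[0,0,176],[0,24,16],[0,-24,16],[-110,-24,0]],[[290.6,272],[290,285],[324.4,242],[324,272],[324,283.6],[290.5,287.5]])],[.5,-.2,0])
c=cam('wrist');print(cam and np.array(get_image('wrist')['T_tool_cam']).round(3).tolist(),c['f'])
E
```

```text
[0.6438 0.007  0.0351] 2.01 
 [[-0.7, 0.7], [-0.4, 0.1], [-0.8, 0.6], [-0.2, 1.0], [0.1, 0.2], [-0.6, -1.0], [-0.2, -0.1], [-0.4, -0.9], [-1.1, -0.5], [0.2, -0.3]]
[ 0.4973 -0.232   0.0148] 0.85 
 [[-0.1, 0.9], [0.7, -0.9], [0.2, 3.1], [-1.2, -0.0], [-0.3, -0.5], [0.3, -0.4]]
[[-0.0, -0.952, -0.305, 0.078], [1.0, 0.0, -0.0, -0.0], [0.0, -0.305, 0.952, -0.144], [0.0, 0.0, 0.0, 1.0]] 293.7124897837186
```

play_rows --commands '[[1,[0,0,-35],-6.46],[1,[0,0,-35],-6.46],[1,[0,0,-20],-6.46],[1,[0,0,0],-6.46],[1,[0,0,0],-6.46],[1,[0,0,0],-6.46],[1,[0,0,0],-6.46],[1,[0,0,0],-6.46],[1,[0,0,0],-6.46],[1,[0,0,0],-6.46],[1,[30,30,0],0],[1,[30,30,0],0],[1,[30,30,0],0],[1,[30,30,0],0],[1,[30,30,0],0],[1,[30,30,0],0],[1,[30,30,0],0],[1,[25,30,0],0],[1,[0,0,0],0],[1,[0,0,0],0]]'

```text
time: 1.87
position: [0.4625, -0.2416, 0.3207]
eef_rot: [0.706, 0.708, -0.0, -0.0]
force: [-0.9, -1.0, -0.6]
grip_width: 1.0
gripper_force: 0.0
```

Run:
```python
from h import *
import pickle
o=get_obs();print(o['time'],o['position'].round(4),Ro.from_quat(o['eef_rot']).as_matrix().round(3).tolist(),np.degrees(o['joints']).round(0))
w=cam('wrist');t=cam('top');pickle.dump((w,t),open('d1.pkl','wb'))
r=cv2.resize(w['im'],(800,500));out=np.zeros((600,800,3),np.uint8);out[:500]=r
save({'im':out[:500]},'w1')
print(proj(t,[[.497,-.232,.1]]))
```

```text
1.8667 [ 0.4625 -0.2416  0.3207] [[-0.003, 1.0, -0.001], [1.0, 0.003, 0.0], [0.0, -0.001, -1.0]] [-28.  13.  11.  88.  -0.  62.]
[[373.92363655 192.68455104]]
```

View pics/w1.png

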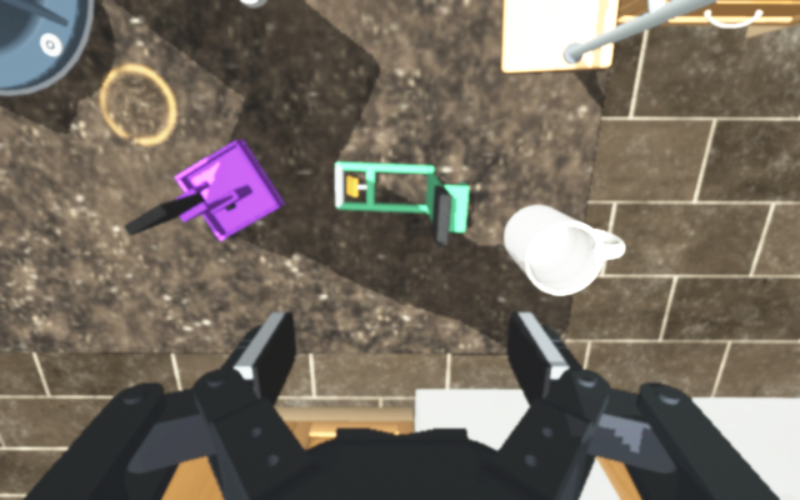

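Wrist view (shown at 1.25x): green bracket with front bar at x≈339, arms at y≈167 and 208, black tab top centred at (443,216), web corner edge at (468,184)-(467,232). The mug is clear at (555,250), and the purple look-alike is at (235,190).

Run:
```python
from h import *
import pickle
w,t=pickle.load(open('d1.pkl','rb'));D=pickle.load(open('d0.pkl','rb'))
L=[[-110,24,16],[-110,-24,16],[0,24,16],[0,-24,16],[0,0,176],[27,22,127],[27,-22,127]]
uv=np.array([[340,167],[340,208],[432,169],[431,210],[443,216],[468,184],[467,232]])/1.25
p=fit([(w,L,uv)],[.5,-.23,0])
p=fit([(w,L,uv),(D['side'],[[-110,24,16],[-110,-24,16],[0,24,16],[0,-24,16],[-110,-24,0]],[[290.6,272],[290,285],[324,272],[324,283.6],[290.5,287.5]])],[.5,-.23,0])
```

```text
[ 0.4977 -0.2344 -0.0075] -0.43 
 [[-0.6, 0.7], [0.6, -0.7], [-1.0, -0.1], [-1.3, -1.5], [1.4, 3.5], [1.1, 0.3], [-0.6, -1.0]]
[ 0.4976 -0.2344 -0.007 ] -0.4 
 [[-0.6, 0.7], [0.6, -0.7], [-1.0, -0.1], [-1.3, -1.5], [1.4, 3.5], [1.1, 0.3], [-0.6, -1.0], [0.2, 0.9], [0.7, -0.9], [-0.9, 0.5], [-0.3, 0.1], [0.3, -0.4]]
```

play_rows --commands '[[1,[7.5,35.5,0],0],[1,[0,0,35],0],[1,[0,0,35],0],[1,[0,0,35],0],[1,[0,0,30],0],[1,[0,0,25],0],[1,[0,0,15],0],[1,[0,0,10],0],[1,[0,0,0],0],[1,[0,0,0],0]]'

```text
time: 2.8
position: [0.4964, -0.2366, 0.1368]
eef_rot: [0.708, 0.706, -0.0, 0.0]
force: [0.3, -0.2, 0.7]
grip_width: 0.999
gripper_force: 0.0
```

Run:
```python
from h import *
o=get_obs();print(o['time'],o['position'].round(4),o['force'])
w=cam('wrist');out=cv2.resize(w['im'],(800,500))
s=cam('side');out[300:,:200]=cv2.resize(s['im'][230:300,270:340],(200,200))
save({'im':out},'w2')
```

```text
2.8 [ 0.4964 -0.2366  0.1368] [ 0.34540379 -0.15251265  0.73343944]
```

View pics/w2.png

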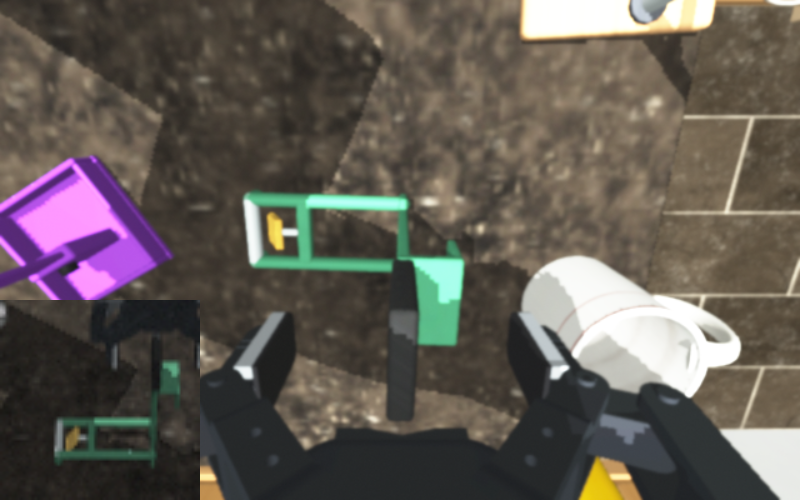

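The tab (402, 310-418) is centred between the open fingers and the web is below the fingertips. Closing.

play_rows --commands '[[-1,[0,0,0],0],[-1,[0,0,0],0],[-1,[0,0,0],0],[-1,[0,0,0],0],[-1,[0,0,0],0],[-1,[0,0,0],0],[-1,[0,0,0],0],[-1,[0,0,0],0],[-1,[0,0,0],0],[-1,[0,0,0],0],[-1,[0,0,0],0],[-1,[0,0,0],0]]'

```text
time: 3.9
position: [0.4969, -0.2357, 0.1365]
eef_rot: [0.707, 0.707, 0.0, 0.0]
force: [-0.6, 0.7, 4.5]
grip_width: 0.107
gripper_force: 58.8
```

play_rows --commands '[[-1,[0,0,-10],0],[-1,[0,0,-20],0],[-1,[0,0,-30],0],[-1,[0,0,-35],0],[-1,[0,0,-35],0],[-1,[0,0,-35],0],[-1,[0,0,-25],-1.2],[-1,[0,0,-10],-1.2],[-1,[20,7,0],0],[-1,[30,10,0],0],[-1,[30,10,0],0],[-1,[35,12,0],0],[-1,[35,12,0],0],[-1,[35,12,0],0],[-1,[30,10,0],0],[-1,[20,7,0],0],[-1,[8,3,0],0],[-1,[0,0,0],0],[-1,[0,0,0],0],[-1,[0,0,0],0]]'

```text
time: 5.57
position: [0.5693, 0.0094, 0.3363]
eef_rot: [0.693, 0.721, -0.0, -0.0]
force: [-0.2, -0.8, -3.0]
grip_width: 0.109
gripper_force: 58.5
```

Run:
```python
from h import *
import pickle
o=get_obs();print(o['time'],o['position'].round(4),o['force'].round(1),Ro.from_quat(o['eef_rot']).as_matrix().round(3).tolist())
w=cam('wrist');s=cam('side');t=cam('top');pickle.dump((w,s,t),open('d2.pkl','wb'))
out=np.zeros((600,800,3),np.uint8)
out[:400,:640]=w['im'];out[400:,:200]=cv2.resize(s['im'][150:250,300:400],(200,200));out[200:600,400:800][200:]=cv2.resize(t['im'][100:200,230:430],(400,200))
save({'im':out},'w3')
print(proj(s,P([.644,.007,.035],[[0,y,.249] for y in(-.095,-.03,.03,.095)])),proj(w,P([.644,.007,.035],[[0,y,.249] for y in(-.095,-.03,.03,.095)])))
```

```text
5.5667 [0.5693 0.0094 0.3363] [-0.2 -0.8 -3. ] [[-0.041, 0.999, -0.001], [0.999, 0.041, -0.0], [-0.0, -0.001, -1.0]]
[[368.64203871 197.07411887]
 [365.73311209 184.37660311]
 [363.19385813 173.29271503]
 [360.58837093 161.91971767]] [[400.06470574 302.95288267]
 [406.65211758 239.87910159]
 [413.71401488 172.26217172]
 [422.71198266  86.10756898]]
```

View pics/w3.png

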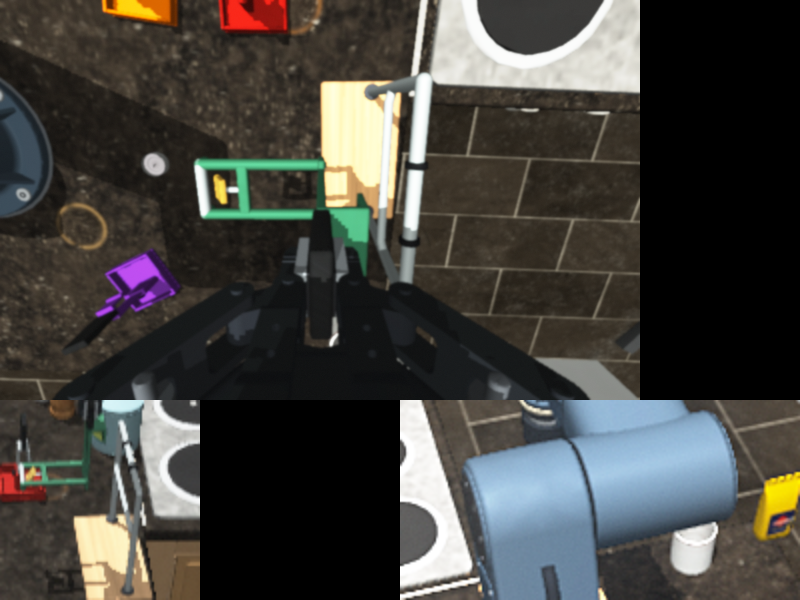

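Wrist view: rail from (423,75) to (406,280), with collars at (417,164) and (410,241). The bracket is upright in the gripper with its web edge at x≈369, and the rail is 40-50 px to its right. Refining the rail fit.

Run:
```python
from h import *
import pickle
w,s,t=pickle.load(open('d2.pkl','rb'))
g=w['im'].astype(int)
pts=[]
for r in list(range(95,155,6))+list(range(176,234,6))+[252,258,264,270]:
    row=g[r,392:440].mean(1);x=np.where(row>150)[0]+392
    # contiguous run
    runs=np.split(x,np.where(np.diff(x)>1)[0]+1);b=max(runs,key=len) if len(x) else []
    if len(b): pts.append((r,b[0],b[-1]+1))
print(pts)
for c0 in (410,414,417): print(c0,[(r,int(g[r,c0].mean())) for r in list(range(156,174))+list(range(230,250))])
print('web row240',[tuple(g[235,c]) for c in range(360,376)])
print('web rows c350',[(r,tuple(g[r,350])) for r in range(200,214)])
```

```text
[(95, np.int64(409), np.int64(431)), (101, np.int64(414), np.int64(430)), (107, np.int64(414), np.int64(430)), (113, np.int64(413), np.int64(429)), (119, np.int64(413), np.int64(428)), (125, np.int64(412), np.int64(428)), (131, np.int64(412), np.int64(427)), (137, np.int64(411), np.int64(427)), (143, np.int64(411), np.int64(426)), (149, np.int64(410), np.int64(425)), (176, np.int64(408), np.int64(423)), (182, np.int64(408), np.int64(422)), (188, np.int64(407), np.int64(422)), (194, np.int64(407), np.int64(421)), (200, np.int64(406), np.int64(420)), (206, np.int64(406), np.int64(420)), (212, np.int64(405), np.int64(419)), (218, np.int64(405), np.int64(419)), (224, np.int64(404), np.int64(418)), (230, np.int64(407), np.int64(417)), (252, np.int64(405), np.int64(413)), (258, np.int64(405), np.int64(412)), (264, np.int64(404), np.int64(411)), (270, np.int64(404), np.int64(411))]
410 [(156, 183), (157, 187), (158, 189), (159, 192), (160, 190), (161, 170), (162, 117), (163, 59), (164, 34), (165, 32), (166, 31), (167, 32), (168, 47), (169, 107), (170, 178), (171, 214), (172, 224), (173, 226
[... 1911 characters left out ...]
4(114))), (201, (np.int64(219), np.int64(173), np.int64(111))), (202, (np.int64(214), np.int64(167), np.int64(107))), (203, (np.int64(213), np.int64(164), np.int64(106))), (204, (np.int64(210), np.int64(162), np.int64(104))), (205, (np.int64(190), np.int64(148), np.int64(95))), (206, (np.int64(134), np.int64(116), np.int64(76))), (207, (np.int64(73), np.int64(102), np.int64(69))), (208, (np.int64(61), np.int64(133), np.int64(93))), (209, (np.int64(74), np.int64(168), np.int64(119))), (210, (np.int64(84), np.int64(190), np.int64(136))), (211, (np.int64(88), np.int64(198), np.int64(142))), (212, (np.int64(89), np.int64(201), np.int64(144))), (213, (np.int64(90), np.int64(201), np.int64(145)))]
```

Run:
```python
from h import *
import pickle
w,s,t=pickle.load(open('d2.pkl','rb'))
print('rail',atz(w,[[415.7,172],[411,224]],.249).round(4), 'web edge x27, y22', atz(w,[[367.9,235],[350,207.5]],.327).round(4))
print('bar',atz(w,[[202,162],[202,213]],.216).round(4))
fit([(w,[[0,30,249],[0,-30,249],[0,80,249]],[[415.7,170.2],[409.6,239.7],[422.2,102]])],[.64,0,0])
```

```text
rail [[ 0.6445  0.0373  0.249 ]
 [ 0.6468 -0.008   0.249 ]] web edge x27, y22 [[0.5959 0.0167 0.327 ]
 [0.5845 0.0329 0.327 ]]
bar [[ 0.4602  0.0314  0.216 ]
 [ 0.4561 -0.0185  0.216 ]]
[0.6458 0.009  0.0466] 2.67 
 [[0.2, -0.3], [-0.1, -1.9], [-0.1, 2.6]]
```

play_rows --commands '[[-1,[-2,15,0],0],[-1,[-2,20,0],0],[-1,[-0.5,17,0],0],[-1,[0,10,0],0],[-1,[0,0,10],0],[-1,[0,0,14],0],[-1,[0,0,8],0],[-1,[0,0,0],0],[-1,[0,0,0],0],[-1,[0,0,0],0]]'

```text
time: 6.55
position: [0.6318, 0.0082, 0.3052]
eef_rot: [0.692, 0.721, 0.0, 0.0]
force: [0.2, 0.0, -3.3]
grip_width: 0.107
gripper_force: 59.0
```

Run:
```python
from h import *
import pickle
o=get_obs();print(o['time'],o['position'].round(4),o['force'].round(1))
w=cam('wrist');s=cam('side');pickle.dump((w,s),open('d3.pkl','wb'))
out=np.zeros((600,800,3),np.uint8)
out[:400,:400]=cv2.resize(w['im'][150:350,240:440],(400,400));out[:480,400:]=cv2.resize(s['im'][130:250,320:420],(400,480),interpolation=cv2.INTER_CUBIC)
save({'im':out},'w4')
```

```text
6.55 [0.6318 0.0082 0.3052] [ 0.2  0.  -3.3]
```

View pics/w4.png

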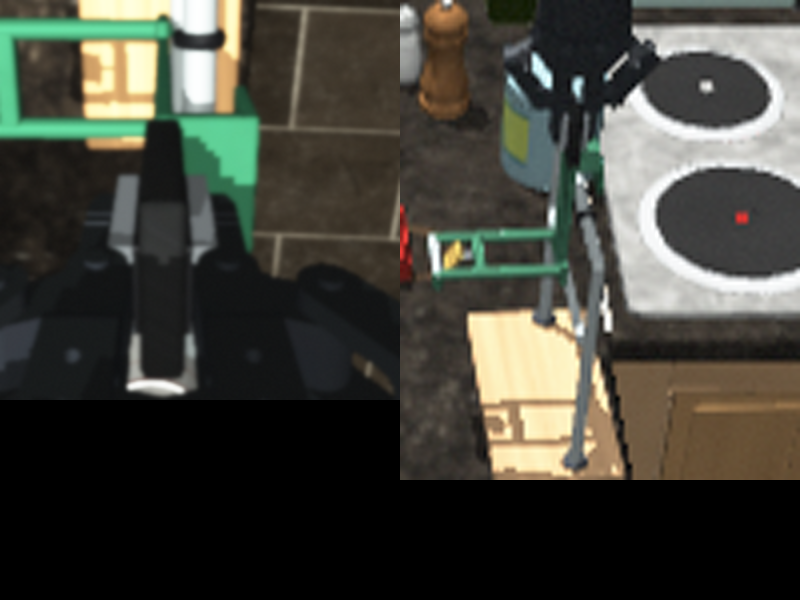

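The bracket sits over the rail between the collars, with the rail passing under the web at wrist crop (193,100) and the strap in front of it. Checking the numbers.

Run:
```python
from h import *
import pickle
w,s=pickle.load(open('d3.pkl','rb'));g=w['im'].astype(int).mean(2)
for r in(180,188,196,202): 
    print(r,[int(v) for v in g[r,318:362]])
print([tuple(map(int,w['im'][225,c])) for c in range(362,374)])
```

```text
180 [133, 74, 55, 54, 51, 52, 69, 109, 141, 164, 176, 180, 185, 201, 226, 240, 248, 251, 253, 253, 254, 253, 253, 252, 249, 246, 239, 229, 206, 179, 168, 168, 170, 171, 171, 168, 166, 166, 169, 159, 137, 100, 72, 59]
188 [111, 64, 54, 54, 53, 51, 58, 88, 131, 160, 174, 180, 184, 200, 225, 240, 248, 251, 253, 253, 253, 253, 253, 251, 249, 245, 238, 227, 202, 173, 164, 168, 171, 172, 172, 169, 166, 164, 158, 140, 105, 64, 38, 29]
196 [76, 59, 55, 56, 55, 53, 55, 82, 126, 158, 174, 177, 168, 155, 179, 229, 246, 251, 253, 253, 253, 253, 252, 251, 248, 244, 237, 225, 198, 170, 162, 166, 170, 173, 172, 170, 165, 156, 131, 93, 66, 58, 54, 53]
202 [71, 57, 56, 55, 54, 52, 52, 72, 115, 153, 172, 176, 164, 145, 137, 145, 158, 171, 185, 196, 200, 198, 192, 184, 176, 168, 160, 148, 135, 135, 151, 165, 172, 174, 172, 169, 165, 154, 123, 82, 58, 54, 57, 58]
[(95, 208, 152), (95, 209, 151), (96, 209, 152), (95, 208, 150), (91, 202, 145), (78, 178, 126), (62, 134, 93), (52, 84, 59), (51, 54, 41), (52, 46, 36), (52, 45, 35), (50, 44, 34)]
```

Run:
```python
from h import *
import pickle
w,s=pickle.load(open('d3.pkl','rb'))
r=atz(w,[338.5,188],.249)[0];e=atz(w,[368,225],.1687+.127)[0]
print(r,e); a=np.radians(2.35);ex=np.array([np.cos(a),np.sin(a)])
print('rail-webedge along x',(r-e)[:2]@ex, 'so rail in bracket x', 27+1000*(r-e)[:2]@ex)
```

```text
[0.64356132 0.02919758 0.249     ] [0.6579867  0.02160239 0.2957    ]
rail-webedge along x -0.014101815686137924 so rail in bracket x 12.898184313862076
```

play_rows --commands '[[-1,[0,-1,4],0],[-1,[0,0,5],0],[-1,[0,0,5],0],[-1,[0,0,5],0],[-1,[0,0,4],0],[-1,[0,0,3],0],[-1,[0,0,2],0],[-1,[0,0,0],0]]'

```text
time: 7.32
position: [0.6306, 0.0085, 0.2757]
eef_rot: [0.692, 0.722, -0.0, -0.0]
force: [-0.1, -0.0, -3.7]
grip_width: 0.107
gripper_force: 59.0
```

play_rows --commands '[[-1,[0,0,1.5],0],[-1,[0,0,1.5],0],[-1,[0,0,1],0],[-1,[0,0,0],0]]'

```text
time: 7.65
position: [0.6308, 0.0085, 0.2722]
eef_rot: [0.692, 0.722, -0.0, -0.0]
force: [-0.0, -0.4, -3.3]
grip_width: 0.11
gripper_force: 59.0
```

play_rows --commands '[[-1,[0,0,1],0],[-1,[0,0,0.7],0],[-1,[0,0,0],0]]'

```text
time: 7.9
position: [0.6308, 0.0085, 0.2705]
eef_rot: [0.692, 0.722, 0.0, -0.0]
force: [0.1, -0.5, -3.7]
grip_width: 0.11
gripper_force: 59.2
```

play_rows --commands '[[-1,[0,0,0.7],0],[-1,[0,0,0.7],0],[-1,[0,0,0],0]]'

```text
time: 8.15
position: [0.6309, 0.0085, 0.2704]
eef_rot: [0.692, 0.722, 0.001, 0.001]
force: [-1.7, -0.8, 3.9]
grip_width: 0.107
gripper_force: 60.4
```

play_rows --commands '[[-0.6,[0,0,-0.5],0],[-0.4,[0,0,0],0],[-0.2,[0,0,0],0],[0,[0,0,0],0],[0,[0,0,0],0],[0,[0,0,0],0],[0,[0,0,-10],0],[0,[0,0,-20],0],[0,[0,0,-25],0],[0,[0,0,-25],0],[0,[0,0,-20],0],[0,[0,0,0],0]]'

```text
time: 9.15
position: [0.6316, 0.0085, 0.3738]
eef_rot: [0.692, 0.722, 0.002, 0.002]
force: [1.2, -0.0, 0.3]
grip_width: 0.501
gripper_force: 0.0
```

Run:
```python
from h import *
import pickle
o=get_obs();print(o['time'],o['position'].round(4),o['force'].round(1),o['grip_width'])
w=cam('wrist');s=cam('side');pickle.dump((w,s),open('d4.pkl','wb'))
out=np.zeros((600,800,3),np.uint8)
out[:400,:400]=cv2.resize(w['im'][100:350,200:450],(400,400));out[:480,400:]=cv2.resize(s['im'][130:250,300:400],(400,480),interpolation=cv2.INTER_CUBIC)
save({'im':out},'w5')
```

```text
9.15 [0.6316 0.0085 0.3738] [ 1.2 -0.   0.3] 0.5006699058918894
```

View pics/w5.png

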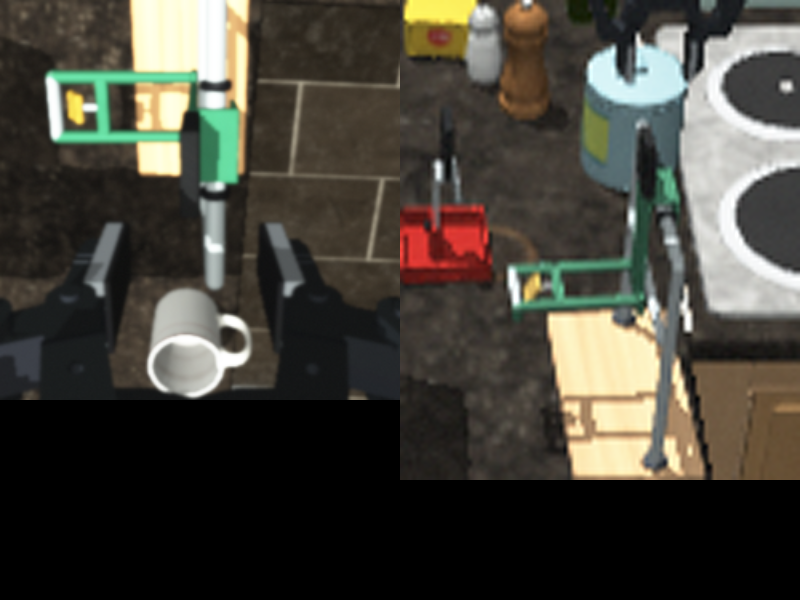

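The bracket hangs on the rail between the collars, with the strap in front, web on the rail, arms level, and the gripper clear. Next, the red tray.

play_rows --commands '[[1,[15,-12,0],0.6],[1,[25,-22,0],0.6],[1,[30,-25,0],0.6],[1,[30,-25,0],0.6],[1,[30,-25,0],0],[1,[30,-25,0],0],[1,[22,-18,0],0],[1,[10,-10,0],0],[1,[0,0,0],0],[1,[0,0,0],0]]'

```text
time: 10.08
position: [0.4659, 0.1989, 0.3689]
eef_rot: [0.707, 0.708, -0.001, -0.0]
force: [-0.8, -0.5, 0.2]
grip_width: 1.002
gripper_force: 0.0
```

Run:
```python
from h import *
import pickle
o=get_obs();print(o['time'],o['position'].round(4),Ro.from_quat(o['eef_rot']).as_matrix().round(3).tolist())
w=cam('wrist');s=cam('side');pickle.dump((w,s),open('d5.pkl','wb'))
out=np.zeros((600,800,3),np.uint8)
out[:500]=cv2.resize(w['im'],(800,500));
out[350:600,:250]=cv2.resize(s['im'][155:205,290:340],(250,250),interpolation=cv2.INTER_CUBIC)
save({'im':out},'w6')
w4,_=pickle.load(open('d4.pkl','rb'));g=w4['im'].astype(int)
for r in (150,155,160,165,170,175,180,185): print(r,[int(v) for v in g[r,224:246].mean(1)])
print([ (r,int(g[r,234].mean())) for r in range(138,196)])
```

```text
10.0833 [0.4659 0.1989 0.3689] [[-0.001, 1.0, -0.001], [1.0, 0.001, -0.001], [-0.001, -0.001, -1.0]]
150 [36, 36, 36, 60, 147, 233, 251, 253, 252, 243, 216, 180, 154, 143, 140, 140, 139, 139, 140, 140, 140, 139]
155 [35, 35, 34, 40, 87, 181, 244, 253, 254, 253, 248, 233, 192, 131, 76, 52, 47, 49, 56, 67, 71, 69]
160 [28, 27, 29, 30, 58, 151, 237, 252, 254, 253, 251, 241, 214, 159, 102, 71, 76, 121, 171, 185, 185, 182]
165 [26, 26, 27, 29, 39, 94, 189, 246, 253, 254, 253, 247, 230, 185, 129, 88, 80, 99, 141, 176, 187, 188]
170 [28, 28, 29, 28, 30, 59, 152, 237, 252, 254, 253, 250, 239, 207, 149, 90, 60, 63, 116, 171, 187, 187]
175 [31, 32, 34, 34, 36, 44, 98, 194, 246, 253, 253, 252, 246, 226, 177, 117, 73, 56, 56, 65, 85, 112]
180 [32, 29, 30, 29, 30, 33, 65, 158, 239, 253, 254, 253, 249, 237, 200, 139, 85, 61, 58, 58, 60, 63]
185 [37, 38, 38, 37, 33, 31, 43, 102, 190, 240, 249, 248, 235, 204, 180, 172, 170, 170, 170, 170, 171, 171]
[(138, 46), (139, 46), (140, 48), (141, 49), (142, 52), (143, 67), (144, 98), (145, 128), (146, 153), (147, 168), (148, 177), (149, 189), (150, 216), (151, 237), (152, 244), (153, 247), (154, 248), (155, 248), (156, 249), (157, 250), (158, 250), (159, 250), (160, 251), (161, 251), (162, 252), (163, 252), (164, 252), (165, 253), (166, 253), (167, 253), (168, 253), (169, 253), (170, 253), (171, 253), (172, 253), (173, 253), (174, 253), (175, 253), (176, 253), (177, 254), (178, 254), (179, 254), (180, 254), (181, 254), (182, 254), (183, 253), (184, 253), (185, 249), (186, 231), (187, 182), (188, 119), (189, 63), (190, 35), (191, 29), (192, 30), (193, 32), (194, 33), (195, 33)]
```

View pics/w6.png

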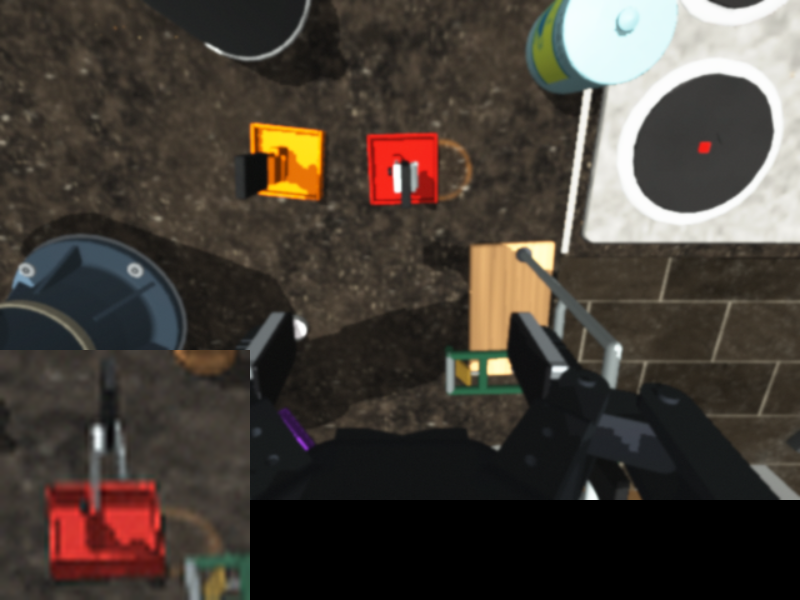

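Wrist view (1.25x): red tray rim from (368,134) to (438,205), with the black tab running from about (404,160) to (405,205). The orange look-alike is at (287,162), 80 px away. Fitting tray pose and stem extension.

Run:
```python
from h import *
import pickle
w,s=pickle.load(open('d5.pkl','rb'));w4,_=pickle.load(open('d4.pkl','rb'))
hs=cv2.cvtColor(w['im'],cv2.COLOR_RGB2HSV);m=(((hs[...,0]<6)|(hs[...,0]>174))&(hs[...,1]>150)&(hs[...,2]>90)).astype(np.uint8)
m[:,:280]=0;m[:,360:]=0;m[:90]=0;m[180:]=0
m=cv2.morphologyEx(m,cv2.MORPH_CLOSE,np.ones((3,3)))
c=max(cv2.findContours(m,0,2)[0],key=cv2.contourArea);h=cv2.convexHull(c);q=cv2.approxPolyDP(h,3,True)[:,0]+0.;print(q)
W=atz(w,q+.0,.022).round(4);print(W)
g=w['im'].astype(int)
for r in range(126,172,4): print(r,[int(v) for v in g[r,310:338].mean(1)])
G=s['im'].astype(int);print('side');
for r in range(154,176,2): print(r,[int(v) for v in G[r,304:320].mean(1)])
b=atz(w4,[[233.4,166.5],[231.2,150],[236.3,182]],.150);print('bar',b.round(4))
for z in(.144,.15):print(atz(w4,[234.4,167],z).round(4))
```

```text
[[349. 106.]
 [350. 161.]
 [296. 163.]
 [293. 108.]]
[[0.5105 0.271  0.022 ]
 [0.5149 0.1821 0.022 ]
 [0.4236 0.1786 0.022 ]
 [0.421  0.2678 0.022 ]]
126 [105, 104, 104, 102, 102, 103, 104, 105, 102, 98, 84, 69, 70, 84, 97, 102, 103, 103, 105, 104, 104, 104, 103, 104, 104, 104, 103, 104]
130 [104, 104, 103, 105, 120, 139, 139, 129, 118, 101, 71, 41, 26, 23, 22, 26, 40, 74, 113, 145, 167, 194, 210, 199, 163, 126, 107, 104]
134 [80, 63, 64, 101, 191, 247, 254, 254, 253, 242, 180, 96, 56, 49, 50, 50, 51, 73, 117, 156, 170, 164, 153, 147, 137, 116, 105, 104]
138 [83, 61, 58, 97, 189, 247, 254, 254, 253, 245, 193, 106, 60, 55, 53, 54, 53, 62, 102, 147, 168, 164, 154, 145, 128, 99, 78, 67]
142 [103, 103, 101, 114, 175, 239, 253, 254, 253, 247, 202, 112, 61, 53, 52, 52, 52, 62, 103, 148, 171, 168, 154, 134, 105, 78, 66, 63]
146 [104, 104, 103, 111, 157, 227, 251, 254, 254, 251, 225, 130, 64, 52, 51, 51, 51, 63, 104, 150, 174, 175, 160, 135, 106, 78, 66, 63]
150 [103, 105, 104, 110, 143, 212, 250, 254, 254, 251, 224, 129, 64, 52, 52, 50, 49, 55, 90, 140, 170, 170, 147, 113, 88, 71, 66, 65]
1
[... 804 characters left out ...]
52]
160 [61, 66, 75, 67, 53, 57, 33, 52, 53, 47, 60, 59, 64, 61, 49, 50]
162 [59, 65, 59, 58, 57, 63, 33, 47, 44, 41, 60, 63, 61, 60, 54, 54]
164 [60, 58, 59, 56, 57, 61, 33, 22, 23, 40, 59, 54, 52, 52, 50, 50]
166 [58, 58, 59, 60, 59, 54, 30, 23, 25, 35, 58, 52, 50, 51, 53, 50]
168 [42, 40, 38, 44, 42, 42, 26, 23, 21, 38, 45, 48, 48, 52, 51, 46]
170 [50, 41, 38, 35, 92, 184, 92, 31, 24, 134, 50, 49, 53, 43, 44, 46]
172 [43, 40, 41, 43, 91, 239, 147, 31, 22, 109, 87, 55, 51, 50, 48, 47]
174 [40, 41, 45, 50, 93, 221, 136, 37, 36, 100, 126, 57, 49, 48, 52, 57]
bar [[ 0.522   0.0043  0.15  ]
 [ 0.5202  0.0252  0.15  ]
 [ 0.5247 -0.016   0.15  ]]
[[0.5215 0.0023 0.144 ]]
[[0.5232 0.0037 0.15  ]]
```

Run:
```python
from h import *
import pickle
w,s=pickle.load(open('d5.pkl','rb'))
p=[.468,.2247,.038]
for e in(0,.006,.012,.018,.024):
    print(e,proj(s,P(p,[[-.003,-.02,.17+e],[.007,-.02,.17+e],[-.003,-.02,.106+e],[-.01,-.015,.106+e]])).round(1).tolist(), proj(w,P(p,[[-.003,0,.17+e],[.007,0,.17+e],[.002,-.02,.17+e],[.002,.02,.17+e]])).round(1).tolist())
G=s['im'].astype(int)
for r in range(166,176): print(r,[int(v) for v in G[r,306:316].mean(1)])
c=[G[r,310].mean().astype(int) for r in range(153,165)];print(c)
```

```text
0 [[310.7, 162.4], [313.3, 162.3], [310.5, 175.4], [308.6, 174.7]] [[320.2, 149.4], [328.8, 149.1], [325.1, 166.1], [323.9, 131.7]]
0.006 [[310.7, 161.1], [313.3, 161.1], [310.5, 174.2], [308.6, 173.5]] [[320.2, 150.2], [328.9, 149.9], [325.1, 167.2], [324.0, 132.3]]
0.012 [[310.7, 159.9], [313.3, 159.8], [310.5, 173.0], [308.6, 172.3]] [[320.2, 151.0], [329.1, 150.7], [325.2, 168.3], [324.0, 132.8]]
0.018 [[310.7, 158.6], [313.3, 158.5], [310.5, 171.8], [308.6, 171.1]] [[320.2, 151.9], [329.2, 151.6], [325.3, 169.4], [324.1, 133.4]]
0.024 [[310.7, 157.4], [313.3, 157.3], [310.5, 170.6], [308.7, 169.8]] [[320.2, 152.8], [329.4, 152.5], [325.3, 170.6], [324.1, 133.9]]
166 [59, 60, 59, 54, 30, 23, 25, 35, 58, 52]
167 [53, 53, 55, 49, 30, 27, 25, 37, 55, 50]
168 [38, 44, 42, 42, 26, 23, 21, 38, 45, 48]
169 [38, 36, 41, 67, 32, 24, 24, 92, 41, 45]
170 [38, 35, 92, 184, 92, 31, 24, 134, 50, 49]
171 [40, 40, 127, 244, 147, 30, 22, 109, 67, 54]
172 [41, 43, 91, 239, 147, 31, 22, 109, 87, 55]
173 [43, 44, 99, 239, 146, 31, 26, 107, 96, 55]
174 [45, 50, 93, 221, 136, 37, 36, 100, 126, 57]
175 [51, 57, 90, 124, 100, 54, 50, 92, 150, 57]
[np.int64(58), np.int64(59), np.int64(61), np.int64(56), np.int64(48), np.int64(43), np.int64(40), np.int64(33), np.int64(32), np.int64(33), np.int64(33), np.int64(33)]
```

play_rows --commands '[[1,[13,2,0],-1.1],[1,[13,2,0],-1.1],[1,[0,0,30],0],[1,[0,0,35],0],[1,[0,0,35],0],[1,[0,0,35],0],[1,[0,0,35],0],[1,[0,0,30],0],[1,[0,0,20],0],[1,[0,0,8.5],0],[1,[0,0,0],0],[1,[0,0,0],0]]'

```text
time: 11.18
position: [0.4709, 0.225, 0.1416]
eef_rot: [0.694, 0.72, 0.0, -0.0]
force: [0.5, 0.1, 0.4]
grip_width: 1.002
gripper_force: 0.0
```

Run:
```python
from h import *
import pickle
o=get_obs();print(o['time'],o['position'].round(4),o['force'].round(1))
w=cam('wrist');pickle.dump(w,open('d6.pkl','wb'));g=w['im'].astype(int)
for r in (240,260,280,300,320): print(r,[int(v) for v in g[r,296:344].mean(1)])
p=[.468,.2247,.038]
print(proj(w,P(p,[[-.003,.02,.192],[.007,.02,.192],[.002,-.02,.192],[.002,.015,.128]])).round(1).tolist())
```

```text
11.1833 [0.4709 0.225  0.1416] [0.5 0.1 0.4]
240 [38, 34, 33, 64, 165, 244, 254, 254, 253, 249, 239, 211, 142, 69, 32, 25, 24, 24, 24, 24, 25, 24, 24, 25, 25, 25, 25, 24, 24, 22, 23, 33, 81, 145, 181, 193, 194, 187, 167, 121, 65, 37, 31, 31, 31, 33, 33, 35]
260 [51, 52, 51, 48, 46, 45, 45, 45, 46, 47, 46, 42, 47, 52, 57, 58, 61, 62, 62, 63, 64, 63, 63, 62, 61, 60, 60, 59, 59, 56, 50, 45, 41, 45, 55, 60, 59, 56, 54, 53, 53, 51, 51, 55, 61, 68, 71, 68]
280 [58, 59, 62, 63, 66, 66, 69, 76, 88, 96, 89, 66, 41, 31, 30, 31, 32, 32, 32, 31, 32, 31, 31, 32, 32, 32, 32, 31, 31, 30, 28, 27, 31, 41, 51, 54, 58, 60, 63, 64, 64, 62, 60, 57, 55, 53, 50, 49]
300 [55, 54, 51, 49, 47, 47, 49, 50, 51, 51, 48, 39, 30, 28, 30, 31, 30, 31, 30, 31, 31, 29, 29, 31, 31, 32, 31, 31, 31, 28, 28, 29, 38, 48, 56, 58, 57, 56, 55, 52, 52, 53, 55, 58, 60, 60, 60, 61]
320 [34, 34, 33, 31, 31, 29, 28, 28, 30, 28, 29, 29, 28, 28, 29, 29, 29, 31, 30, 30, 30, 30, 30, 30, 30, 29, 30, 30, 29, 28, 29, 33, 36, 40, 40, 38, 37, 35, 34, 31, 33, 34, 34, 34, 35, 37, 39, 41]
[[304.3, 272.0], [331.9, 272.0], [318.4, 358.4], [319.1, 218.2]]
```

Run:
```python
from h import *
import pickle
w=pickle.load(open('d6.pkl','rb'));g=w['im'].astype(int)
p=[.468,.2247,.038]
for z in np.arange(.1,.2,.01): 
  q=proj(w,P(p,[[-.003,.02,z],[.007,.02,z],[-.003,-.02,z]])).round(1);print(round(z,3),q.tolist(),q[1,0]-q[0,0])
for c in(314,318,322): print(c,[int(v) for v in g[200:380:3,c].mean(1)])
for c in(303,332): print(c,[tuple(int(x) for x in v) for v in g[210:270:4,c]])
```

```text
0.1 [[311.8, 195.2], [326.9, 195.2], [312.3, 249.5]] 15.099999999999966
0.11 [[311.3, 200.0], [327.2, 200.0], [311.9, 256.6]] 15.899999999999977
0.12 [[310.8, 205.4], [327.6, 205.4], [311.5, 264.5]] 16.80000000000001
0.13 [[310.2, 211.3], [328.0, 211.3], [311.0, 273.2]] 17.80000000000001
0.14 [[309.6, 218.0], [328.4, 218.0], [310.4, 282.9]] 18.799999999999955
0.15 [[308.8, 225.6], [328.9, 225.6], [309.8, 293.8]] 20.099999999999966
0.16 [[308.0, 234.2], [329.4, 234.2], [309.1, 306.0]] 21.399999999999977
0.17 [[307.1, 244.0], [330.1, 244.0], [308.3, 319.9]] 23.0
0.18 [[305.9, 255.5], [330.8, 255.5], [307.3, 335.9]] 24.900000000000034
0.19 [[304.6, 269.0], [331.7, 269.0], [306.3, 354.4]] 27.099999999999966
314 [47, 26, 25, 25, 25, 25, 24, 24, 23, 24, 24, 23, 25, 23, 24, 31, 52, 61, 61, 62, 62, 59, 58, 62, 58, 61, 44, 32, 31, 32, 31, 32, 32, 31, 31, 32, 32, 31, 31, 30, 30, 31, 32, 31, 31, 29, 29, 28, 27, 23, 21, 20, 20, 23, 22, 23, 23, 22, 23, 23]
318 [59, 25, 25, 23, 25, 25, 25, 25, 25, 26, 25, 25, 24, 24, 26, 32, 52, 59, 61, 61, 63, 61, 59, 58, 62, 57, 42, 32, 31, 31, 32, 32, 32, 32, 30, 32, 32, 32, 31, 32, 30, 32, 29, 30, 33, 30, 28, 25, 27, 24, 22, 21, 21, 23, 23, 22, 22, 23, 22, 22]
322 [59, 24, 24, 23, 24, 24, 24, 23, 25, 25, 23, 23, 24, 24, 26, 31, 52, 59, 59, 61, 60, 62, 60, 59, 58, 61, 41, 31, 31, 32, 31, 32, 31, 31, 31, 30, 32, 31, 32, 32, 30, 31, 30, 33, 33, 30, 29, 25, 26, 26, 22, 20, 20, 22, 24, 22, 22, 22, 21, 23]
303 [(255, 255, 255), (255, 255, 255), (255, 255, 255), (255, 255, 255), (255, 255, 255), (255, 255, 255), (255, 255, 255), (255, 255, 255), (238, 243, 241), (184, 195, 193), (59, 54, 49), (58, 52, 44), (57, 51, 44), (53, 47, 40), (62, 55, 46)]
332 [(208, 218, 216), (193, 203, 200), (193, 204, 200), (191, 202, 199), (188, 200, 198), (187, 198, 196), (187, 198, 196), (188, 199, 196), (187, 197, 195), (184, 196, 192), (80, 73, 63), (69, 60, 50), (68, 58, 50), (68, 60, 51), (57, 51, 44)]
```

The wrist and side views agree once I use the tab's north edge: extension about 3 mm, so tab z ≈ 109-173. Lowering 18 mm further, then gripping.

play_rows --commands '[[1,[0,0,8],0],[1,[0,0,7],0],[1,[0,0,3],0],[1,[0,0,0],0],[-1,[0,0,0],0],[-1,[0,0,0],0],[-1,[0,0,0],0],[-1,[0,0,0],0],[-1,[0,0,0],0],[-1,[0,0,0],0],[-1,[0,0,0],0],[-1,[0,0,0],0],[-1,[0,0,0],0],[-1,[0,0,0],0],[-1,[0,0,0],0],[-1,[0,0,0],0]]'

```text
time: 12.57
position: [0.4702, 0.2246, 0.1233]
eef_rot: [0.694, 0.72, -0.0, -0.0]
force: [-1.1, -0.2, 1.8]
grip_width: 0.109
gripper_force: 59.2
```

Run:
```python
from h import *
import pickle
w4,s4=pickle.load(open('d4.pkl','rb'));w5,s5=pickle.load(open('d5.pkl','rb'))
def bar(w,rows,c0,c1,thr=140):
    g=w['im'].astype(int);o=[]
    for r in rows:
        px=g[r,c0:c1];v=px.mean(1);sat=px.max(1)-px.min(1)
        i=np.argmax(v);L=i
        while L>0 and v[L-1]>thr: L-=1
        Rr=i
        while Rr<len(v)-1 and v[Rr+1]>thr: Rr+=1
        l=L-(v[L]-thr)/(v[L]-v[L-1]);r_=Rr+(v[Rr]-thr)/(v[Rr]-v[Rr+1]);o.append((r,c0+l,c0+r_,c0+(l+r_)/2))
    return np.array(o)
a=bar(w4,range(156,184,3),222,246);print(a.round(1))
A=atz(w4,a[:,[3,0]],.15);print(A.round(4),np.degrees(np.polyfit(A[:,1],A[:,0],1)))
g=w5['im'].astype(int)
for r in range(280,318,4):print(r,[int(v) for v in g[r,352:372].mean(1)])
print('col',[int(v) for v in g[272:322,360].mean(1)])
```

```text
[[156.  228.6 236.9 232.8]
 [159.  228.8 237.2 233. ]
 [162.  229.  237.5 233.3]
 [165.  229.5 237.8 233.6]
 [168.  229.7 238.  233.9]
 [171.  229.9 238.2 234.1]
 [174.  230.3 238.5 234.4]
 [177.  230.6 238.8 234.7]
 [180.  230.8 239.  234.9]
 [183.  231.  240.6 235.8]]
[[ 0.5219  0.0177  0.15  ]
 [ 0.522   0.0139  0.15  ]
 [ 0.5221  0.0101  0.15  ]
 [ 0.5224  0.0062  0.15  ]
 [ 0.5225  0.0023  0.15  ]
 [ 0.5225 -0.0016  0.15  ]
 [ 0.5228 -0.0055  0.15  ]
 [ 0.5229 -0.0094  0.15  ]
 [ 0.523  -0.0134  0.15  ]
 [ 0.524  -0.0174  0.15  ]] [-2.87838508 29.94357923]
280 [25, 25, 26, 29, 34, 38, 41, 42, 40, 39, 34, 30, 30, 31, 32, 33, 33, 34, 33, 33]
284 [25, 27, 28, 33, 48, 68, 85, 95, 90, 79, 73, 72, 72, 71, 73, 72, 73, 72, 73, 74]
288 [25, 26, 26, 38, 75, 120, 152, 165, 162, 150, 125, 96, 82, 85, 86, 79, 68, 58, 49, 43]
292 [23, 23, 25, 38, 73, 119, 152, 166, 166, 156, 135, 102, 87, 96, 103, 102, 99, 92, 85, 75]
296 [23, 24, 28, 40, 75, 120, 151, 166, 166, 157, 134, 105, 90, 98, 104, 105, 104, 104, 103, 102]
300 [37, 43, 50, 60, 85, 122, 152, 165, 166, 156, 135, 102, 83, 88, 98, 102, 103, 104, 105, 105]
304 [41, 47, 54, 64, 89, 124, 152, 165, 166, 156, 135, 100, 65, 49, 47, 50, 60, 76, 89, 99]
308 [46, 47, 51, 58, 81, 120, 151, 165, 166, 156, 134, 99, 63, 49, 47, 47, 44, 42, 42, 43]
312 [48, 49, 51, 56, 79, 115, 146, 161, 162, 148, 121, 93, 75, 70, 72, 72, 71, 71, 71, 71]
316 [54, 56, 58, 61, 66, 70, 73, 76, 71, 63, 58, 56, 56, 55, 52, 52, 52, 55, 56, 56]
col [27, 24, 22, 22, 27, 33, 37, 37, 40, 50, 64, 78, 90, 107, 133, 153, 162, 165, 166, 166, 166, 166, 167, 167, 166, 167, 166, 166, 166, 166, 167, 166, 166, 166, 166, 167, 166, 166, 166, 165, 162, 150, 121, 91, 71, 60, 55, 53, 51, 48]
```

Run:
```python
from h import *
import pickle
w4,s4=pickle.load(open('d4.pkl','rb'));w5,s5=pickle.load(open('d5.pkl','rb'))
x=tri(w4,[233.7,166.5],w5,[360.1,299.8]);print(x.round(4),proj(w4,x),proj(w5,x))
for z in(.144,.15,.155):print(atz(w4,[233.7,166.5],z).round(4),atz(w5,[360.1,299.8],z).round(4))
# side: steel bar
G=s4['im'].astype(int);print(proj(s4,x))
for r in range(194,210):print(r,[int(v) for v in G[r,322:338].mean(1)])
```

```text
[0.5231 0.0048 0.1535] [[233.48227319 166.68954541]] [[360.28401084 299.62838949]]
[[0.5206 0.0029 0.144 ]] [[ 0.5243 -0.0027  0.144 ]]
[[0.5223 0.0043 0.15  ]] [[0.5234 0.0019 0.15  ]]
[[0.5238 0.0054 0.155 ]] [[0.5226 0.0057 0.155 ]]
[[328.35931378 200.27476282]]
194 [74, 59, 56, 57, 53, 53, 55, 55, 60, 67, 80, 78, 67, 51, 48, 49]
195 [84, 59, 58, 56, 60, 61, 66, 67, 74, 81, 91, 87, 80, 96, 82, 78]
196 [48, 62, 59, 56, 62, 134, 129, 104, 108, 110, 115, 109, 104, 136, 116, 115]
197 [43, 52, 59, 56, 66, 219, 213, 129, 119, 115, 113, 114, 118, 104, 102, 107]
198 [39, 36, 65, 64, 63, 239, 239, 108, 69, 73, 73, 108, 127, 57, 61, 79]
199 [42, 38, 69, 70, 58, 236, 243, 129, 55, 65, 104, 153, 182, 53, 62, 59]
200 [36, 42, 62, 60, 54, 235, 244, 182, 60, 80, 150, 169, 196, 85, 114, 112]
201 [27, 50, 61, 56, 51, 219, 245, 222, 72, 133, 168, 169, 182, 126, 156, 152]
202 [44, 55, 65, 62, 56, 153, 244, 226, 84, 170, 169, 162, 130, 121, 96, 91]
203 [61, 64, 62, 62, 61, 104, 244, 231, 74, 180, 171, 129, 73, 54, 54, 56]
204 [61, 65, 60, 58, 58, 80, 241, 236, 89, 177, 158, 102, 68, 82, 81, 81]
205 [62, 62, 57, 52, 55, 51, 230, 229, 121, 153, 119, 108, 105, 116, 117, 114]
206 [58, 57, 59, 59, 57, 47, 166, 161, 121, 116, 113, 113, 109, 109, 103, 102]
207 [57, 59, 72, 75, 59, 50, 86, 89, 69, 67, 68, 66, 61, 56, 58, 59]
208 [60, 62, 71, 69, 53, 41, 56, 55, 48, 51, 59, 59, 52, 50, 55, 158]
209 [63, 55, 51, 49, 46, 40, 54, 55, 45, 56, 59, 63, 56, 52, 70, 224]
```

Plan: the tray goes in from -x, with its rim under the bar and the bead over it. I lift it 86 mm, back off in -x, then go across in y.

play_rows --commands '[[-1,[0,0,-8],0],[-1,[0,0,-18],0],[-1,[0,0,-25],0],[-1,[0,0,-20],0],[-1,[0,-15,-11],0],[-1,[0,-20,-4],0],[-1,[-15,-5,0],0],[-1,[-25,0,0],0],[-1,[-30,0,0],0],[-1,[-30,0,0],0],[-1,[-30,0,0],0],[-1,[-30,0,0],0],[-1,[-30,0,0],0],[-1,[-20,0,0],0],[-1,[-10,0,0],0],[-1,[0,0,0],0],[-1,[0,0,0],0],[-1,[0,0,0],0]]'

```text
time: 14.07
position: [0.4387, 0.0038, 0.2092]
eef_rot: [0.694, 0.72, 0.0, -0.0]
force: [-0.0, -0.0, -3.3]
grip_width: 0.107
gripper_force: 59.1
```

Run:
```python
from h import *
import pickle
o=get_obs();print(o['time'],o['position'].round(4),o['force'].round(1),Ro.from_quat(o['eef_rot']).as_matrix().round(3).tolist(),o['grip_width'])
w=cam('wrist');s=cam('side');pickle.dump((w,s),open('d7.pkl','wb'))
out=np.zeros((600,800,3),np.uint8)
out[:400,:640]=w['im'];out[350:600,500:800]=cv2.resize(s['im'][165:215,290:350],(300,250),interpolation=cv2.INTER_CUBIC)
save({'im':out},'w7')
```

```text
14.0667 [0.4387 0.0038 0.2092] [-0.  -0.  -3.3] [[-0.038, 0.999, -0.0], [0.999, 0.038, 0.0], [0.0, -0.0, -1.0]] 0.10744255928667162
```

Run:
```python
from h import *
import pickle
w,s=pickle.load(open('d7.pkl','rb'));g=w['im'].astype(int)
print('pred bar',proj(w,P([.523,.0045,.04,.151],[[0,-.019,0],[0,0,0],[0,.019,0]])).round(1).tolist())
pt=[.4387-.002,.0038,.037,.0859]
for e in(.0,.006): print('hook edges: shank x-10,tongue x13,web,y15',proj(w,P(pt,[[-.010,.015,.106+e],[.013,.015,.106+e]])).round(1).tolist())
u=proj(w,P([.523,.0045,.04,.151],[[0,0,0]]))[0].astype(int)
for r in range(u[1]-30,u[1]+31,6):print(r,u[0]-20,[int(v) for v in g[r,u[0]-20:u[0]+22].mean(1)])
q=proj(w,P(pt,[[-.008,.015,.109]]))[0].astype(int)
for r in range(q[1]-10,q[1]+22,3):print('hook',r,q[0]-12,[int(v) for v in g[r,q[0]-12:q[0]+50].mean(1)])
```

```text
pred bar [[432.1, 240.5], [435.0, 217.2], [438.1, 192.6]]
hook edges: shank x-10,tongue x13,web,y15 [[300.4, 215.4], [339.6, 215.4]]
hook edges: shank x-10,tongue x13,web,y15 [[299.7, 219.2], [340.2, 219.3]]
187 414 [23, 24, 24, 25, 27, 31, 41, 49, 53, 53, 52, 50, 48, 47, 48, 62, 95, 132, 163, 184, 194, 199, 205, 213, 209, 194, 173, 153, 140, 137, 136, 136, 135, 135, 135, 137, 136, 136, 136, 137, 137, 136]
193 414 [21, 19, 19, 20, 20, 21, 22, 22, 23, 22, 20, 21, 28, 42, 64, 95, 138, 181, 212, 231, 240, 246, 249, 250, 249, 248, 244, 238, 225, 194, 155, 128, 120, 119, 119, 120, 121, 122, 137, 164, 181, 186]
199 414 [21, 24, 24, 27, 27, 28, 30, 29, 28, 26, 25, 28, 36, 54, 81, 123, 168, 203, 227, 237, 244, 248, 250, 250, 248, 245, 240, 231, 212, 183, 161, 151, 142, 132, 130, 136, 145, 170, 203, 217, 221, 223]
205 414 [26, 25, 25, 25, 25, 26, 26, 27, 27, 26, 26, 34, 47, 72, 111, 153, 192, 220, 235, 242, 247, 249, 250, 248, 246, 241, 234, 220, 201, 186, 173, 164, 162, 161, 161, 161, 160, 160, 160, 159, 158, 157]
211 414 [24, 24, 26, 30, 40, 46, 48, 47, 45, 45, 45, 59, 79, 106, 142, 180, 21
[... 3741 characters left out ...]
7, 19, 20, 18, 18, 18, 18, 17, 17, 23, 56, 104, 137, 153, 156, 158, 156, 149, 135, 116, 108, 98, 78, 56, 45, 42, 42, 43, 43, 42, 41, 43, 42]
hook 234 291 [38, 38, 38, 38, 38, 39, 38, 40, 63, 135, 217, 244, 250, 251, 251, 249, 248, 243, 215, 147, 79, 37, 22, 18, 18, 19, 18, 18, 18, 17, 17, 16, 18, 16, 18, 17, 18, 17, 20, 43, 87, 128, 150, 157, 157, 154, 148, 136, 120, 112, 97, 71, 45, 32, 27, 27, 25, 27, 27, 27, 27, 28]
hook 237 291 [46, 46, 45, 44, 44, 44, 46, 50, 67, 106, 159, 191, 203, 207, 206, 199, 194, 179, 141, 89, 46, 26, 20, 17, 18, 18, 18, 18, 18, 17, 18, 17, 15, 16, 17, 16, 17, 16, 17, 27, 52, 82, 103, 112, 114, 112, 108, 102, 95, 88, 77, 62, 45, 33, 29, 30, 29, 29, 29, 29, 30, 29]
```

play_rows --commands '[[-1,[0,0,-2],0],[-1,[-0.5,12,0],0],[-1,[-0.5,18,0],0],[-1,[-0.5,18,0],0],[-1,[-0.5,12,0],0],[-1,[-0.5,7,0],0],[-1,[0,6,0],0],[-1,[0,4,0],0],[-1,[0,3,0],0],[-1,[0,2,0],0],[-1,[0,1.4,0],0],[-1,[0,0,0],0],[-1,[0,0,0],0]]'

```text
time: 15.25
position: [0.5219, 0.0039, 0.2113]
eef_rot: [0.694, 0.72, 0.0, -0.0]
force: [-0.5, 1.0, -3.5]
grip_width: 0.113
gripper_force: 59.1
```

Run:
```python
from h import *
import pickle
o=get_obs();print(o['time'],o['position'].round(4),o['force'].round(1),o['moment'].round(2))
w=cam('wrist');s=cam('side');pickle.dump((w,s),open('d8.pkl','wb'))
out=np.zeros((600,800,3),np.uint8)
out[:400,:480]=cv2.resize(w['im'][150:350,200:440],(480,400),interpolation=cv2.INTER_CUBIC);out[:,480:]=cv2.resize(s['im'][170:245,310:350],(320,600),interpolation=cv2.INTER_CUBIC)
save({'im':out},'w8')
g=w['im'].astype(int)
b=P([.5226,.0045,.04,.151],[[0,.018,0]]);print('pred bar n end',proj(w,b).round(1))
u=proj(w,b)[0].astype(int)
for r in range(u[1]-8,u[1]+20,3):print(r,u[0]-30,[int(v) for v in g[r,u[0]-30:u[0]+32].mean(1)])
```

```text
15.25 [0.5219 0.0039 0.2113] [-0.5  1.  -3.5] [-0.   -0.04  0.02]
pred bar n end [[321.7 188.9]]
180 291 [96, 96, 97, 97, 97, 96, 97, 97, 96, 90, 77, 58, 50, 50, 50, 49, 49, 48, 49, 48, 48, 48, 45, 56, 78, 108, 134, 153, 165, 167, 157, 146, 139, 137, 137, 137, 137, 137, 137, 137, 137, 136, 137, 136, 137, 136, 136, 137, 136, 136, 137, 137, 135, 136, 136, 135, 136, 135, 135, 135, 135, 136]
183 291 [96, 96, 96, 97, 96, 96, 96, 95, 93, 89, 87, 89, 93, 93, 92, 92, 92, 92, 92, 93, 92, 92, 90, 105, 140, 182, 211, 224, 230, 231, 229, 216, 187, 157, 141, 136, 136, 136, 136, 135, 135, 136, 135, 135, 136, 135, 136, 135, 136, 135, 136, 135, 136, 136, 136, 135, 135, 135, 135, 135, 135, 135]
186 291 [96, 96, 96, 96, 97, 96, 97, 96, 94, 87, 86, 92, 96, 97, 97, 101, 103, 102, 99, 97, 97, 95, 94, 108, 147, 196, 229, 240, 246, 249, 249, 247, 241, 227, 199, 164, 134, 115, 109, 108, 108, 107, 107, 105, 107, 107, 107, 107, 106, 107, 107, 108, 108, 108, 108, 109, 109, 109, 109, 109, 108, 108]
189 291 [95, 97, 96, 96, 96, 97, 97, 97, 93, 87, 86, 92, 98, 105, 114, 114, 109, 104, 98, 96, 95, 93, 92, 101, 138
[... 1186 characters left out ...]
97, 75, 83, 106, 118, 117, 113, 112, 114, 114, 111, 114, 112, 106, 98, 101, 118, 127, 121, 111, 106, 105, 105, 106]
204 291 [96, 94, 86, 68, 49, 38, 38, 38, 41, 55, 78, 99, 112, 111, 107, 102, 91, 76, 64, 60, 59, 53, 51, 53, 71, 103, 135, 167, 209, 238, 246, 246, 242, 235, 224, 206, 175, 136, 96, 74, 78, 95, 104, 106, 110, 135, 185, 221, 229, 222, 201, 169, 133, 115, 128, 145, 157, 168, 179, 180, 177, 175]
207 291 [96, 95, 91, 74, 51, 38, 36, 37, 40, 55, 82, 104, 110, 107, 105, 98, 87, 70, 61, 59, 59, 55, 50, 53, 70, 97, 122, 138, 151, 163, 170, 168, 160, 151, 142, 130, 116, 97, 79, 66, 76, 94, 104, 106, 106, 106, 128, 162, 182, 184, 179, 158, 126, 100, 92, 105, 134, 163, 180, 183, 178, 173]
```

play_rows --commands '[[-1,[0,0,2],0],[-1,[0,0,3],0],[-1,[0,0,3],0],[-1,[0,0,2],0],[-1,[0,0,0],0]]'

```text
time: 15.77
position: [0.5218, 0.0039, 0.2006]
eef_rot: [0.694, 0.72, -0.0, -0.0]
force: [-0.7, 0.2, -4.2]
grip_width: 0.112
gripper_force: 59.1
```

play_rows --commands '[[-1,[0,0,1],0],[-1,[0,0,1],0],[-1,[0,0,1],0],[-1,[0,0,0],0]]'

```text
time: 16.1
position: [0.5221, 0.0039, 0.198]
eef_rot: [0.694, 0.72, -0.0, -0.0]
force: [0.1, 0.3, -4.1]
grip_width: 0.107
gripper_force: 59.1
```

play_rows --commands '[[-1,[0,0,1],0],[-1,[0,0,1],0],[-1,[0,0,1],0],[-1,[0,0,0],0]]'

```text
time: 16.43
position: [0.522, 0.0039, 0.195]
eef_rot: [0.694, 0.72, -0.0, -0.0]
force: [0.2, 0.2, -3.7]
grip_width: 0.11
gripper_force: 59.2
```

play_rows --commands '[[-1,[0,0,1],0],[-1,[0,0,1],0],[-1,[0,0,0],0]]'

```text
time: 16.68
position: [0.5218, 0.0039, 0.193]
eef_rot: [0.694, 0.72, -0.0, -0.0]
force: [-2.4, 0.0, -2.4]
grip_width: 0.11
gripper_force: 59.3
```

play_rows --commands '[[-1,[0,0,1],0],[-1,[0,0,0.5],0],[-1,[0,0,0],0]]'

```text
time: 16.93
position: [0.5217, 0.0039, 0.1916]
eef_rot: [0.694, 0.72, -0.0, -0.0]
force: [-4.4, 0.4, -1.7]
grip_width: 0.104
gripper_force: 59.6
```

The bead has met the keeper lead-in (Fx -4 N). Continuing in small steps.

play_rows --commands '[[-1,[0,0,1],0],[-1,[0,0,0.7],0],[-1,[0,0,0],0]]'

```text
time: 17.18
position: [0.5218, 0.0039, 0.1899]
eef_rot: [0.694, 0.72, -0.0, -0.0]
force: [-4.8, -0.2, -0.1]
grip_width: 0.108
gripper_force: 59.7
```

play_rows --commands '[[-1,[0,0,1],0],[-1,[0,0,0.7],0],[-1,[0,0,0],0]]'

```text
time: 17.43
position: [0.5218, 0.0039, 0.1882]
eef_rot: [0.694, 0.72, -0.0, -0.0]
force: [-5.4, 0.7, 0.7]
grip_width: 0.109
gripper_force: 59.8
```

play_rows --commands '[[-1,[0,0,1],0],[-1,[0,0,0.7],0],[-1,[0,0,0],0]]'

```text
time: 17.68
position: [0.5218, 0.0039, 0.1864]
eef_rot: [0.694, 0.72, -0.0, -0.0]
force: [-5.3, -0.8, -0.1]
grip_width: 0.109
gripper_force: 59.6
```

play_rows --commands '[[-1,[0,0,1],0],[-1,[0,0,0.8],0],[-1,[0,0,0],0]]'

```text
time: 17.93
position: [0.5221, 0.0039, 0.1847]
eef_rot: [0.694, 0.72, -0.0, -0.0]
force: [-4.5, 1.4, -0.4]
grip_width: 0.109
gripper_force: 59.6
```

play_rows --commands '[[-1,[0,0,1],0],[-1,[0,0,0.8],0],[-1,[0,0,0],0]]'

```text
time: 18.18
position: [0.522, 0.0039, 0.1832]
eef_rot: [0.694, 0.72, 0.0, -0.0]
force: [-5.1, -0.7, 2.0]
grip_width: 0.106
gripper_force: 60.0
```

play_rows --commands '[[-1,[0,0,0.8],0],[-1,[0,0,0.7],0],[-1,[0,0,0],0]]'

```text
time: 18.43
position: [0.5221, 0.0039, 0.1819]
eef_rot: [0.694, 0.72, 0.0, 0.0]
force: [-6.6, -1.1, 4.3]
grip_width: 0.111
gripper_force: 60.1
```

play_rows --commands '[[-1,[0,0,0.6],0],[-1,[0,0,0],0]]'

```text
time: 18.6
position: [0.522, 0.0039, 0.1812]
eef_rot: [0.694, 0.72, 0.0, 0.0]
force: [-5.4, 0.3, 3.5]
grip_width: 0.107
gripper_force: 60.0
```

play_rows --commands '[[-1,[0,0,0.5],0],[-1,[0,0,0],0]]'

```text
time: 18.77
position: [0.522, 0.0039, 0.1805]
eef_rot: [0.694, 0.72, 0.0, -0.0]
force: [-4.8, -1.2, 1.1]
grip_width: 0.112
gripper_force: 59.7
```

play_rows --commands '[[-1,[0,0,0.6],0],[-1,[0,0,0.4],0],[-1,[0,0,0],0]]'

```text
time: 19.02
position: [0.522, 0.0039, 0.1792]
eef_rot: [0.694, 0.72, -0.0, -0.0]
force: [-4.2, 0.0, -1.8]
grip_width: 0.106
gripper_force: 59.5
```

play_rows --commands '[[-1,[0,0,0.6],0],[-1,[0,0,0.4],0],[-1,[0,0,0],0]]'

```text
time: 19.27
position: [0.522, 0.0039, 0.1781]
eef_rot: [0.694, 0.72, -0.0, -0.0]
force: [-4.3, 0.0, -2.5]
grip_width: 0.11
gripper_force: 59.3
```

play_rows --commands '[[-1,[0,0,0.6],0],[-1,[0,0,0.4],0],[-1,[0,0,0],0]]'

```text
time: 19.52
position: [0.522, 0.0039, 0.1771]
eef_rot: [0.694, 0.72, -0.0, -0.0]
force: [-4.6, -1.2, -4.4]
grip_width: 0.11
gripper_force: 59.1
```

play_rows --commands '[[-1,[0,0,0.6],0],[-1,[0,0,0.4],0],[-1,[0,0,0],0]]'

```text
time: 19.77
position: [0.522, 0.0039, 0.1761]
eef_rot: [0.694, 0.72, -0.0, -0.0]
force: [-4.5, 0.9, -5.2]
grip_width: 0.11
gripper_force: 58.9
```

play_rows --commands '[[-1,[0,0,0.6],0],[-1,[0,0,0.4],0],[-1,[0,0,0],0]]'

```text
time: 20.02
position: [0.522, 0.0039, 0.1751]
eef_rot: [0.694, 0.72, -0.0, -0.0]
force: [-5.3, -0.6, -5.9]
grip_width: 0.11
gripper_force: 58.7
```

play_rows --commands '[[-1,[0,0,0.6],0],[-1,[0,0,0.6],0],[-1,[0,0,0],0]]'

```text
time: 20.27
position: [0.522, 0.004, 0.1739]
eef_rot: [0.694, 0.72, -0.0, -0.0]
force: [-5.2, 0.1, -7.5]
grip_width: 0.108
gripper_force: 58.5
```

play_rows --commands '[[-1,[0,0,0.6],0],[-1,[0,0,0.6],0],[-1,[0,0,0],0]]'

```text
time: 20.52
position: [0.522, 0.0039, 0.1729]
eef_rot: [0.694, 0.72, -0.0, -0.0]
force: [-5.2, -0.5, -7.1]
grip_width: 0.11
gripper_force: 58.7
```

play_rows --commands '[[-1,[0,0,0.6],0],[-1,[0,0,0.4],0],[-1,[0,0,0],0]]'

```text
time: 20.77
position: [0.5222, 0.0039, 0.1722]
eef_rot: [0.694, 0.72, 0.0, 0.0]
force: [-5.2, 0.4, -4.4]
grip_width: 0.111
gripper_force: 59.0
```

play_rows --commands '[[-1,[0,0,0.6],0],[-1,[0,0,0.4],0],[-1,[0,0,0],0]]'

```text
time: 21.02
position: [0.5224, 0.0039, 0.1714]
eef_rot: [0.694, 0.72, 0.0, 0.0]
force: [-5.9, 0.2, -3.2]
grip_width: 0.108
gripper_force: 59.3
```

play_rows --commands '[[-1,[0,0,0.6],0],[-1,[0,0,0.4],0],[-1,[0,0,0],0]]'

```text
time: 21.27
position: [0.5224, 0.0039, 0.1705]
eef_rot: [0.694, 0.72, 0.0, 0.0]
force: [-4.0, 0.5, -3.0]
grip_width: 0.11
gripper_force: 59.3
```

play_rows --commands '[[-1,[0,0,0.6],0],[-1,[0,0,0.4],0],[-1,[0,0,0],0]]'

```text
time: 21.52
position: [0.5226, 0.0039, 0.17]
eef_rot: [0.694, 0.72, 0.001, 0.001]
force: [-6.8, 0.5, 1.5]
grip_width: 0.108
gripper_force: 60.0
```

play_rows --commands '[[-1,[0,0,0.6],0],[-1,[0,0,0],0]]'

```text
time: 21.68
position: [0.5227, 0.0039, 0.1699]
eef_rot: [0.694, 0.72, 0.001, 0.001]
force: [-8.2, 0.9, 5.9]
grip_width: 0.11
gripper_force: 60.6
```

Run:
```python
from h import *
import pickle
o=get_obs();print(o['time'],o['position'].round(4),o['force'].round(1))
w=cam('wrist');s=cam('side');pickle.dump((w,s),open('d9.pkl','wb'))
g=w['im'].astype(int)
for r in range(180,236,4):print(r,300,[int(v) for v in g[r,300:346].mean(1)])
w8,_=pickle.load(open('d8.pkl','rb'))
def brass(w):
    hs=cv2.cvtColor(w['im'],cv2.COLOR_RGB2HSV);m=(hs[...,0]>14)&(hs[...,0]<32)&(hs[...,1]>140)&(hs[...,2]>80);m[:170]=0;m[260:]=0;m[:,:310]=0;m[:,370:]=0
    y,x=np.where(m);return len(x),(x.min(),x.max(),y.min(),y.max()) if len(x) else 0
print(brass(w8),brass(w))
for z in(.141,.143,.151): print(z,proj(w,P([.5226,.0045,.04,z],[[0,.018,0]])).round(1))
```

```text
21.6833 [0.5227 0.0039 0.1699] [-8.2  0.9  5.9]
180 300 [81, 64, 54, 51, 51, 50, 49, 51, 51, 51, 50, 51, 48, 43, 36, 35, 45, 50, 53, 55, 53, 51, 53, 55, 65, 82, 91, 93, 95, 94, 96, 95, 96, 94, 95, 95, 95, 94, 93, 91, 83, 79, 82, 88, 92, 93]
184 300 [86, 90, 93, 95, 95, 94, 95, 94, 93, 94, 94, 93, 90, 83, 67, 50, 48, 52, 54, 53, 53, 53, 53, 51, 50, 53, 65, 81, 91, 96, 95, 96, 96, 96, 95, 95, 94, 89, 78, 61, 55, 54, 52, 54, 56, 58]
188 300 [90, 91, 92, 97, 105, 110, 110, 108, 104, 101, 99, 95, 91, 83, 68, 53, 48, 49, 51, 53, 60, 62, 58, 51, 47, 44, 43, 45, 50, 66, 81, 90, 91, 91, 91, 92, 90, 86, 75, 62, 58, 56, 57, 57, 56, 58]
192 300 [89, 89, 95, 106, 115, 112, 106, 100, 90, 76, 68, 60, 61, 66, 75, 87, 103, 125, 146, 159, 162, 151, 128, 109, 102, 102, 101, 101, 101, 101, 101, 101, 101, 101, 101, 100, 101, 101, 101, 100, 101, 100, 100, 100, 100, 100]
196 300 [65, 83, 97, 109, 113, 109, 103, 96, 83, 70, 61, 55, 54, 67, 93, 122, 143, 153, 157, 164, 170, 163, 149, 142, 140, 140, 140, 139, 140, 139, 140, 140, 139, 139, 139, 139, 140, 139, 139, 139, 137, 138, 138, 138, 137, 138]
200 300 [63
[... 1431 characters left out ...]
8, 125, 143, 149, 152, 151, 150, 142, 126, 103, 89, 84, 84, 84, 84, 87]
228 300 [184, 229, 243, 247, 247, 247, 246, 245, 245, 241, 225, 165, 82, 30, 17, 16, 18, 17, 17, 17, 17, 17, 16, 17, 16, 16, 15, 14, 16, 31, 70, 114, 139, 149, 152, 151, 148, 140, 124, 104, 91, 86, 86, 86, 87, 87]
232 300 [153, 218, 240, 246, 247, 246, 241, 224, 183, 148, 113, 70, 35, 19, 17, 16, 16, 17, 17, 17, 16, 17, 16, 17, 16, 16, 14, 17, 15, 24, 62, 110, 138, 148, 151, 150, 148, 138, 126, 107, 94, 87, 85, 86, 87, 86]
(360, (np.int64(332), np.int64(354), np.int64(193), np.int64(230))) (745, (np.int64(339), np.int64(363), np.int64(210), np.int64(255)))
0.141 [[320.5 203.2]]
0.143 [[320.5 204.3]]
0.151 [[320.5 208.8]]
```

play_rows --commands '[[-1,[0,0,0.5],0],[-1,[0,0,0],0],[-1,[0,0,0],0]]'

```text
time: 22.03
position: [0.5227, 0.0039, 0.1698]
eef_rot: [0.694, 0.72, 0.001, 0.001]
force: [-8.5, -0.1, 9.6]
grip_width: 0.11
gripper_force: 61.1
```

play_rows --commands '[[-1,[0,0,-0.8],0],[-0.7,[0,0,0],0],[-0.5,[0,0,0],0],[-0.3,[0,0,0],0],[0,[0,0,0],0],[0,[0,0,0],0],[0,[0,0,0],0],[0,[0,0,0],0]]'

```text
time: 22.7
position: [0.5223, 0.0039, 0.1687]
eef_rot: [0.694, 0.72, 0.0, 0.0]
force: [0.1, 0.1, 0.9]
grip_width: 0.502
gripper_force: 0.0
```

play_rows --commands '[[0,[0,0,-5],0],[0,[0,0,-10],0],[0,[0,0,-20],0],[0,[0,0,-25],0],[0,[0,-10,-25],0],[0,[0,-30,-15],0],[0,[0,-35,0],0],[0,[0,-35,0],0],[0,[0,-20,0],0],[0,[0,0,0],0],[0,[0,0,0],0],[0,[0,0,0],0],[0,[0,0,0],0],[0,[0,0,0],0],[0,[0,0,0],0]]'

```text
time: 23.95
position: [0.3928, -0.001, 0.2684]
eef_rot: [0.694, 0.72, -0.0, -0.0]
force: [0.4, -0.2, -0.2]
grip_width: 0.496
gripper_force: 0.0
```

Run:
```python
from h import *
import pickle
o=get_obs();print(o['time'],o['position'].round(4),o['force'].round(1))
w=cam('wrist');s=cam('side');t=cam('top');pickle.dump((w,s,t),open('d10.pkl','wb'))
out=np.zeros((600,800,3),np.uint8)
out[:600,:400]=cv2.resize(s['im'][140:260,310:390],(400,600),interpolation=cv2.INTER_CUBIC)
out[:300,400:]=cv2.resize(w['im'][120:300,300:540],(400,300),interpolation=cv2.INTER_CUBIC)
out[300:,400:]=cv2.resize(t['im'][110:260,220:420],(400,300),interpolation=cv2.INTER_CUBIC)
save({'im':out},'w10')
```

```text
23.95 [ 0.3928 -0.001   0.2684] [ 0.4 -0.2 -0.2]
```

View pics/w10.png

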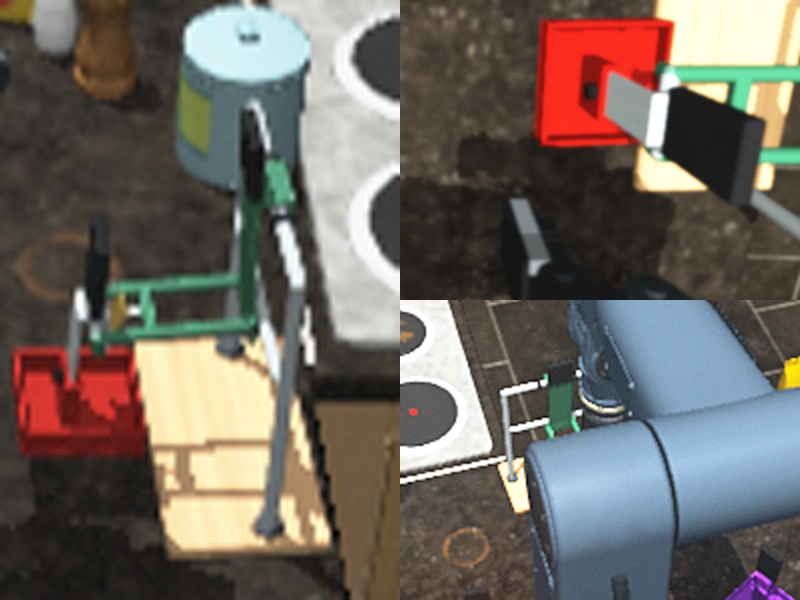

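The side view shows the tray hanging from the eye bar by its hook (crop (85,320)), with the brass keeper behind the hook. The bracket is on the rail and the gripper is clear. The press reached a hard stop at about 13 N, after the keeper had passed and the downward force had dropped.

```bash
python3 -c "
from h import *
print(get_obs()['time'],sign_off())"
```

```text
the job is handed in; nothing more can be done
24.1 None
```

The green bracket hangs on the rail between the collars and the red tray hangs from its eye, pressed to a hard stop at about 13 N; the catch's snap was read from the force drop, not seen directly, and the job was handed in at 24.1 s with the gripper clear.

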